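Level the crockery display shelf

TASK

First stand the yellow spirit level on its edge in the slot on the crockery display shelf, fully down, and let go of it; then turn the brass levelling foot until the bubble rests centred between its two lines with the level left alone. Finally press the level down onto the shelf from above with a firm but gentle push of about 10 N, and finish while still pressing, with the shelf level and the bubble centred; leave the crockery where it stands.

Things in the scene. Friction and masses are not known exactly. Their poses are not given: they have to be found in the camera images.
- level: Yellow spirit level with black ends, 150 mm long (its x axis), 20 mm thick (y), 55 mm tall (z), about 300 g. It starts standing upright on the table. Origin: centre of its underside. Grip it across its 20 mm thickness. It may go into the slot either way round.
- level_top (a point): Middle of the level's top edge, 55 mm above its underside; axes as the level's. The green vial lies along x in the middle 60 mm, under a strong clear cover flush with the top: the top is flat all along and may be pressed anywhere.
- bubble (a joint): Offset of the pale bubble (10 mm long) from the vial's middle, m along the level's +x: 0 = centred, stops at +-0.010. Black lines at +-7.5 mm: the bubble lies between them when within 2.5 mm of the middle. It runs to the higher end, 0.30 mm per milliradian of tilt, and settles in about 1 s.
- slot (a point): Centre of the slot's floor on top of the shelf board, about 71 mm above the table. Slot: 24 mm wide (point x), 200 mm long (point y), 12 mm deep, closed by dark rails 12 mm wide all round, tops 12 mm above the floor. Floor dark green. z: normal of the board; point +y points to the levelling foot, whose axis is 180 mm away.
- board: Tilting shelf board of pale wood, 180 mm (x) by 360 mm (y), 18 mm thick. Origin: middle of its hinge line, 62 mm above the table, 15 mm from the board's -y end; its y axis runs to the levelling foot (305 mm away), which carries that end. Its top is 9 mm above the origin; the slot's centre is at y = 125 mm.
- shelf: Fixed frame under the board: dark wooden trestle at the hinge end and rubber foot under the levelling screw. Origin on the table below the middle of the board; z up. It never moves.
- knob_grip (a point): Grip point of the brass levelling foot, on its vertical axis, 114 mm above the table, fixed height. Its handle is an upright bar 46 mm long (point x), 14 mm thick (point y), top 12 mm above and bottom 22 mm below this point, on a dark 48 mm disc; a red dot marks the +x end. Clockwise from above raises the board's foot end.
- knob (a joint): Turn of the levelling foot in rad, growing clockwise seen from above, stops at 0 and 4.6. Each rad raises the foot end by 12.2 milliradians of board tilt (the bubble moves 3.7 mm towards the foot). Friction 0.10 N m: stays where it is left. At the start the foot end is too low by 1.3 to 2.6 rad of turn.
- cup: Bystander: brown mug 84 mm wide, 70 mm tall. Origin: centre of its underside.
- bowl: Bystander: cream bowl 100 mm wide, 45 mm tall. Origin: centre of its underside.
- saucers: Bystander: stack of brown and cream saucers 150 mm wide, 52 mm tall. Origin: centre of its underside.
- mug2: Bystander: cream mug 80 mm wide, 75 mm tall. Origin: centre of its underside.
- jug: Bystander: brown jug 80 mm wide, 90 mm tall. Origin: centre of its underside.
Not all that is in view belongs to the job. Of the things that look like the level, the middle-sized one is meant.

How it is judged:
On the way, in this order (a step that is already met when the one before it is completed fails the run):
1. the spirit level stands fully down in the slot, let go (z of level in the frame of slot between -0.003 and 0.003 m and x of level in the frame of slot between -0.005 and 0.005 m and y of level in the frame of slot between -0.03 and 0.03 m and angle between the x axis of level and the y axis of slot, either way round below 0.08 rad and angle between level's own z axis and vertical below 0.1 rad and contact force between the fingers and level below 0.2 N), for 0.3 s.
2. the bubble rests centred and the shelf is level, the level not touched by the fingers (all of step 1 and value of joint bubble between -0.0025 and 0.0025 m and angle between slot's own z axis and vertical below 0.012 rad), for 0.4 s.
At the end, for the whole second after the job is handed in: The level is upright, fully down in the slot (3 mm; 5 mm across, 30 mm along, 0.08 rad), the bubble within 2.5 mm of the middle, the shelf within 0.012 rad of level, and the fingers still press: over 2 N on the level, which bears on the board with 6 to 30 N including its 3 N weight (z of level in the frame of slot between -0.003 and 0.003 m and x of level in the frame of slot between -0.005 and 0.005 m and y of level in the frame of slot between -0.03 and 0.03 m and angle between the x axis of level and the y axis of slot, either way round below 0.08 rad and angle between level's own z axis and vertical below 0.1 rad and value of joint bubble between -0.0025 and 0.0025 m and angle between slot's own z axis and vertical below 0.012 rad and contact force between the fingers and level above 2 N and contact force between level and board between 6 and 30 N and height (world z) of the grasp point above 0.1 m); the arm keeps its last pose, push and grip.
It fails at once if a piece of crockery is moved by more than 40 mm or tipped (distance of any of cup, bowl, saucers, mug2, jug from where it was at the start of the episode above 0.04 m or angle between any of cup, bowl, saucers, mug2, jug's own z axis and vertical above 0.35 rad).
It fails at once if the level is rammed onto the shelf with over 60 N (contact force between level and board above 60 N).
It also fails if it takes over 72 s, if anything falls off the work surface, if the arm or the gripper's body presses on something with over 40 N, if the wrist force passes 120 N, or if a joint passes its speed limit or range.

ROBOT

A 6-joint arm with a two-finger parallel gripper is mounted at the origin on the work surface. World frame = base frame: x ahead of the robot, y to its left, z up, the work surface at z = 0. Lengths are in m, angles in rad, forces in N, time in s.
With the tool pointing down it reaches from about 0.375 to 0.9 m from the base axis. Payload 3.1 kg.
Tool frame: the origin (TCP) lies at the very end of the fingers, on their centre line; the grasp point (between the pads) lies 19 mm behind it; x points along the fingers, y is the direction in which the jaws open and shut, and the axes are right-handed (so a half turn about x gives the same grasp; the last joint's range is limited). The gripper opens to 85 mm and grips with 20 to 120 N. Pads are 22 mm wide; open, the fingers measure 114 mm over their backs; the gripper's body (76 mm by 85 mm) begins 54 mm behind the grasp point. The pads swing forward as they close: fully open they stand 13 mm farther back than shut.
Start: joints at [0.966, 0.527, 1.433, -0, 1.181, -0.178], TCP at [0.259, 0.569, 0.231] pointing down, gripper open.
Joint ranges: [-3.08, 3.08], [-0.75, 2.2], [0.22, 2.44], [-1.43, 4.57], [0, 2.65], [-2.85, 2.85]. Speed limits (rad/s): [2.79, 2.79, 3.14, 3.14, 3.14, 3.14].

INTERFACE

Orientations are given as a unit quaternion [x, y, z, w].
In Python, from station import sense, snapshot, camera_model, sign_off gives the robot as it stands.
- The arm moves only by the tool step_arm, never from a script. Its argument "increments" is one flat list of numbers, 5 for each row, row after row: the shift along the tool's x, y, z in units of 60 mm (1.0 is 60 mm), then the turn about the tool's x in units of 5 degrees (1.0 is 5 degrees), then the closure, from 0 (fully open) to 1 (shut). A call has exactly 5 rows; each row is the pose to reach, as a shift and turn from the pose measured when the call began, along the tool's axes at that moment; what a row does not reach only later rows make up. A row lasts 1/8 s, in which the tool goes at most 62.5 mm and 10.7 degrees, less where a joint would pass 70% of its speed; a pose out of reach is approached as far as the arm can. A call with a gripper value outside its range is refused whole. The fingers move at their own pace and stop on an object; "grip_force" is the grip in N (left out, the last holds). Time passes only in rows, so rows that repeat a pose let the fingers close, or fill a call up. It gives the time, the measured TCP pose, the force and the opening at its end, in the units of the state.
- sense(): the state, without advancing time (a new reading comes with each control period).
- snapshot(name): name is "side" or "top" or "wrist"; returns the picture (480x640x3 uint8, blue, green, red); there is no depth.
- camera_model(name): a dict with "vertical_fov" (degrees; the focal length in pixels is half the picture's height over the tangent of half this angle, whatever the lens; pixels are square), "cx", "cy" (the principal point, pixels), "D" ([k1, k2, p1, p2, k3] as OpenCV has them; the pictures are not rectified), "R" (3x3) and "t" (3): a world point X has camera coordinates R X + t. Camera axes: x right, y down, z forward; pixel columns grow to the right and rows downward; lengths in m; the calibration is good to about 2 mm. A picture is of the moment at which its call begins: read the wrist's pose just before it. camera_model takes no time and is no camera call; for the wrist camera it gives the pose at the moment of the call.
- sign_off(): hands the job in, once; it reports no verdict.
The state is a dict: "t": time; "q": joint angles; "qd": joint speeds; "tau": joint torques, N m; "tcp_pos": TCP position; "tool_rot": TCP orientation; "force": force on the tool from outside, world axes, zero at the start; "ft_torque": the same for the moment, N m; "finger_gap": opening from 0.0 (shut) to 1.0 (fully open).
Only numpy, scipy, OpenCV 4.12 (cv2) and the standard library are available. Lean on these libraries where they do the work, as an engineer would, in place of code of your own. Each camera call takes 0.05 s, during which the arm holds its last target. There are 200 camera calls.

## Working session

There is one attempt and no reset: what is moved stays moved. The work goes in short steps, Python scripts to look and compute and a tool call to move; the robot and the scene stay as the last step left them, time stands still between calls to the robot, and variables do not carry over. Pictures are saved under pics/ and viewed, about 8 in all and at most 12, crops included, and the job is handed in when it is done.

Besides the shell and the picture viewer there is one more tool, called after "Call:" as name(argument=value, ...) on one line, values as JSON. step_arm: Moves the arm, as the interface text tells. Its arguments: {"type":"object","properties":{"increments":{"type":"array","items":{"type":"number"}},"grip_force":{"type":"number"}},"required":["increments"]}

```bash
ls; mkdir -p pics
cat > h.py <<'E'
import numpy as np, cv2
from station import *
def K(m):
    f=240/np.tan(np.radians(m["vertical_fov"])/2)
    return np.array([[f,0,m["cx"]],[0,f,m["cy"]],[0,0,1]])
def ray(m,uv):
    uv=np.array(uv,float).reshape(-1,1,2)
    n=cv2.undistortPoints(uv,K(m),np.array(m["D"],float)).reshape(-1,2)
    R=np.array(m["R"]);t=np.array(m["t"])
    return -R.T@t,(np.c_[n,np.ones(len(n))])@R
def plane(m,uv,z):
    c,d=ray(m,uv); return c+d*((z-c[2])/d[:,2])[:,None]
def proj(m,X):
    R=np.array(m["R"]);t=np.array(m["t"])
    return cv2.projectPoints(np.array(X,float).reshape(-1,3),cv2.Rodrigues(R)[0],t,K(m),np.array(m["D"],float))[0].reshape(-1,2)
E
python3 - <<'E'
from h import *
s=sense();print(s)
for n in("side","top"):
    cv2.imwrite(f"pics/{n}0.png",snapshot(n)); m=camera_model(n); print(n,m)
E
```

```text
pics
{'t': 0.0, 'q': array([ 9.65481952e-01,  5.28464055e-01,  1.43388422e+00, -5.51354303e-06,
        1.18139711e+00, -1.78488967e-01]), 'qd': array([ 0.00114076,  0.00148896,  0.00063095, -0.00035576,  0.00048016,
        0.00073295]), 'tau': array([-7.71223713e-04, -4.42373085e+01, -1.78020358e+01, -3.23466975e-04,
        8.45011964e-03,  1.55901540e-05]), 'tcp_pos': array([0.25829971, 0.56835259, 0.23034066]), 'tool_rot': array([ 0.14905778,  0.69135401, -0.15046595,  0.69077594]), 'force': array([-0.44298651, -0.55995686,  0.90143535]), 'ft_torque': array([-0.01392053,  0.01507949,  0.00077306]), 'finger_gap': 0.9978089035895551}
side {'vertical_fov': 49.23852215981515, 'cx': 326.42164938184084, 'cy': 239.0614108513473, 'D': array([-0.09763607,  0.        ,  0.        ,  0.        ,  0.        ]), 'R': array([[ 0.83393407, -0.55183712, -0.00545454],
       [-0.4056075 , -0.60619041, -0.68411676],
       [ 0.37421454,  0.57272068, -0.72935211]]), 't': array([-0.39483796,  0.28185764,  1.03530522])}
top {'vertical_fov': 43.51847305425596, 'cx': 324.5588100461258, 'cy': 232.81239954065725, 'D': array([-0.08159737,  0.        ,  0.        ,  0.        ,  0.        ]), 'R': array([[-0.01497272, -0.99988344,  0.00298815],
       [-0.9842534 ,  0.01421212, -0.17619099],
       [ 0.17612799, -0.00557916, -0.98435146]]), 't': array([0.02800713, 0.50826863, 1.67725892])}
```

View pics/top0.png

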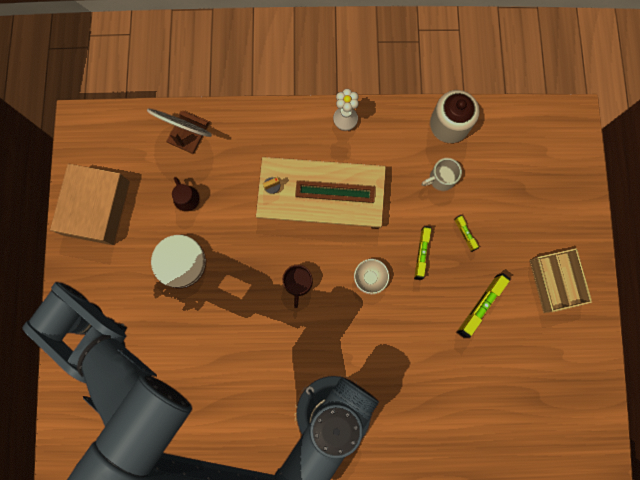

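View pics/side0.png

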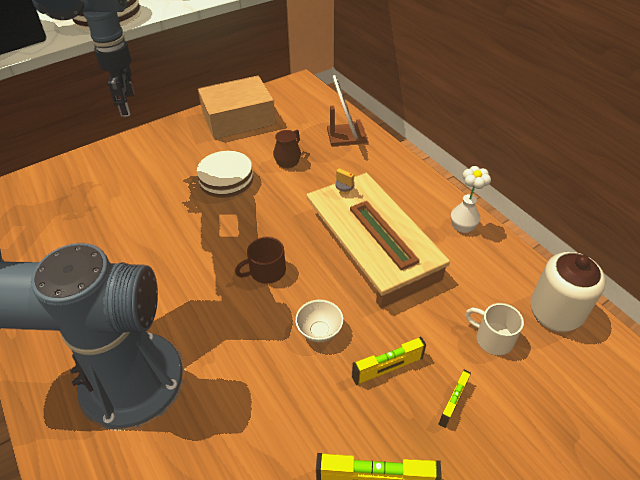

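Top view: there are three level-like items: middle-sized at (424,252), small at (467,233) and large at (486,305). I take the one at (424,252). The board is at (322,192), the knob at (274,185) and the slot at (335,191). The bowl (372,276) and mug2 (445,174) stand close by.

Run:
```python
from h import *
img=cv2.imread("pics/top0.png"); m=camera_model("top")
hsv=cv2.cvtColor(img,cv2.COLOR_BGR2HSV)
y=cv2.inRange(hsv,(25,150,120),(70,255,255))
y=cv2.morphologyEx(y,cv2.MORPH_CLOSE,np.ones((7,7)))
n,l,st,c=cv2.connectedComponentsWithStats(y)
for i in range(1,n):
    if st[i,4]<80: continue
    pts=np.argwhere(l==i)[:,::-1].astype(float)
    P=plane(m,pts,0.05)[:,:2]
    r=cv2.minAreaRect((P*1000).astype(np.float32)); print(c[i],st[i,4],r)
# slot: green floor and rails
g=cv2.inRange(hsv,(60,60,20),(95,255,140)); g[:170]=0;g[215:]=0;g[:,:290]=0;g[:,385:]=0
pts=np.argwhere(g)[:,::-1].astype(float);P=plane(m,pts,0.071)[:,:2];print("slot",len(pts),cv2.minAreaRect((P*1000).astype(np.float32)))
k=cv2.inRange(hsv,(8,120,120),(25,255,255)); 
crop=cv2.resize(img[150:290,255:495],None,fx=3.3,fy=3.3,interpolation=cv2.INTER_CUBIC);cv2.imwrite("pics/c1.png",crop)
for nme,uv,z in [("knob",(274,185),.114),("bowl",(372,276),.045),("mug2",(448,174),.075),("board corners",(262,157),.07),("",(386,167),.07),("",(382,227),.07),("",(257,217),.07),("cup",(298,280),.07)]: print(nme,plane(m,[uv],z).round(3))
```

```text
[466.77040816 232.23979592] 196 ((503.4774475097656, -387.9619140625), (101.33283996582031, 19.26792335510254), 24.578950881958008)
[423.16101695 251.68926554] 354 ((450.44732666015625, -259.9853820800781), (22.6829776763916, 139.84446716308594), 79.1941909790039)
[485.46444781 304.76096823] 661 ((296.2659606933594, -430.551513671875), (31.581850051879883, 192.24386596679688), 52.24102020263672)
slot 344 ((622.8634643554688, -9.361495971679688), (192.84947204589844, 15.317207336425781), 84.83090209960938)
knob [[0.634 0.16  0.114]]
bowl [[ 0.382 -0.112  0.045]]
mug2 [[ 0.67  -0.337  0.075]]
board corners [[0.73  0.198 0.07 ]]
 [[ 0.694 -0.159  0.07 ]]
 [[ 0.519 -0.142  0.07 ]]
 [[0.553 0.212 0.07 ]]
cup [[0.372 0.097 0.07 ]]
```

View pics/c1.png

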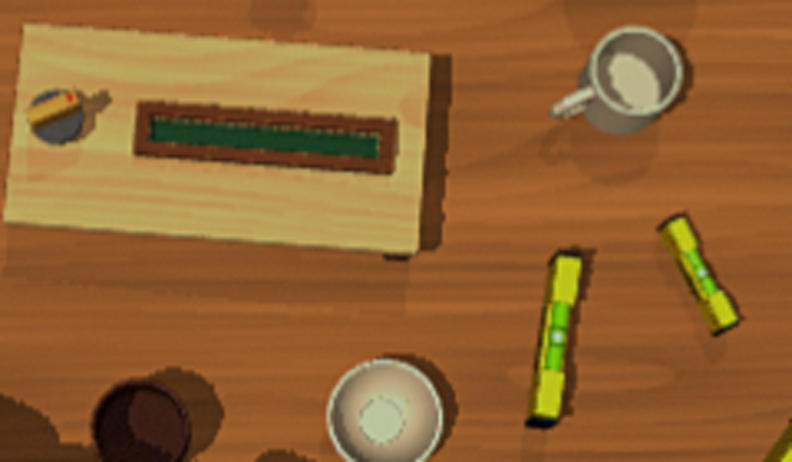

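The crop agrees: the yellow area is 140 mm long by about 20 mm, plus the black ends, so it is the 150 mm level. Its centre is near (0.450, -0.260). Next I write a move helper and go above it.

```bash
cat >> h.py <<'E'
from scipy.spatial.transform import Rotation as Ro
def pose():
    s=sense(); return s,np.array(s["tcp_pos"]),Ro.from_quat(s["tool_rot"]).as_matrix()
def need(X,yaw):
    """increments to TCP X with tool y at heading yaw (deg, mod 180)"""
    s,p,R=pose(); d=R.T@(np.array(X)-p)/0.06
    y0=np.degrees(np.arctan2(R[1,1],R[0,1]))
    for k in (0,180):
        turn=(y0-yaw+k+180)%360-180
        dq1=np.degrees(np.arctan2(X[1],X[0]))-np.degrees(np.arctan2(p[1],p[0]))
        print("shift",d.round(3),"turn units",round(turn/5,2),"q6 end",round(s["q"][5]+np.radians(turn+dq1),2))
    print("yaw now",y0.round(2),"tcp",p.round(4),"q6",s["q"][5].round(3),"t",s["t"],"F",np.round(s["force"],1),"gap",round(s["finger_gap"],3),"down",R[:,0].round(3))
E
python3 - <<'E'
from h import *
need([0.45,-0.26,0.22],79.2); need([0.45,0.15,0.23],79.2)
m=camera_model("wrist");s,p,R=pose();C=-np.array(m["R"]).T@m["t"];print(R.T@(C-p),(np.array(m["R"])@R).round(3),m["vertical_fov"])
E
```

```text
shift [  0.192 -11.246   8.623] turn units -2.73 q6 end -2.08
shift [  0.192 -11.246   8.623] turn units 33.27 q6 end 1.06
yaw now 65.55 tcp [0.2583 0.5684 0.2304] q6 -0.179 t 0.1 F [0.2 0.5 0.9] gap 1.0 down [-0.001 -0.002 -1.   ]
shift [ 0.015 -5.026  5.795] turn units -2.73 q6 end -1.24
shift [ 0.015 -5.026  5.795] turn units 33.27 q6 end 1.9
yaw now 65.55 tcp [0.2583 0.5684 0.2304] q6 -0.179 t 0.1 F [0.2 0.5 0.9] gap 1.0 down [-0.001 -0.002 -1.   ]
[-0.14248426  0.00032806 -0.07013192] [[ 0.     1.    -0.   ]
 [-0.272  0.     0.962]
 [ 0.962 -0.     0.272]] 63.35682895902463
```

Call:
step_arm(increments=[0,-0.65,0.75,-0.5,0,0,-1.3,1.5,-1,0,0,-1.95,2.25,-1.6,0,0,-2.6,3.0,-2.2,0,0,-3.3,3.8,-2.7,0])

```text
t: 0.72
tcp_pos: [0.3838, 0.2933, 0.2306]
tool_rot: [0.066, 0.704, -0.067, 0.704]
force: [0.7, 0.5, -0.4]
finger_gap: 1.001
```

Run:
```python
from h import *
need([0.45,-0.26,0.22],79.2)
```

```text
shift [ 0.19  -8.85   2.816] turn units -0.01 q6 end -2.14
shift [ 0.19  -8.85   2.816] turn units 35.99 q6 end 1.0
yaw now 79.17 tcp [0.3838 0.2933 0.2306] q6 -0.96 t 0.725 F [ 0.7  0.5 -0.4] gap 1.001 down [-0.001 -0.002 -1.   ]
```

Call:
step_arm(increments=[0,-1.0,0.5,0,0,0,-1.95,0.9,0,0,0.1,-2.9,1.3,0,0,0.1,-3.9,1.6,0,0,0.1,-4.8,1.9,0,0])

```text
t: 1.35
tcp_pos: [0.4415, -0.013, 0.2249]
tool_rot: [0.066, 0.704, -0.067, 0.704]
force: [0.6, -0.5, -0.2]
finger_gap: 0.997
```

Run:
```python
from h import *
need([0.45,-0.26,0.20],79.2)
```

```text
shift [ 0.42  -4.016  0.914] turn units -0.01 q6 end -2.16
shift [ 0.42  -4.016  0.914] turn units 35.99 q6 end 0.98
yaw now 79.16 tcp [ 0.4415 -0.013   0.2249] q6 -1.663 t 1.35 F [ 0.6 -0.5 -0.2] gap 0.997 down [-0.001 -0.001 -1.   ]
```

Call:
step_arm(increments=[0.1,-1.0,0.25,0,0,0.2,-2.0,0.5,0,0,0.3,-3.0,0.7,0,0,0.42,-4.0,0.9,0,0,0.42,-4.0,0.9,0,0])

```text
t: 1.98
tcp_pos: [0.4495, -0.2637, 0.1993]
tool_rot: [0.068, 0.704, -0.07, 0.704]
force: [0.2, 1.1, -0.9]
finger_gap: 0.999
```

```bash
cat > lv.py <<'E'
from h import *
import sys
m=camera_model("wrist");img=snapshot("wrist");cv2.imwrite(sys.argv[1],img)
hsv=cv2.cvtColor(img,cv2.COLOR_BGR2HSV)
y=cv2.inRange(hsv,(24,120,70),(75,255,255));y=cv2.morphologyEx(y,cv2.MORPH_CLOSE,np.ones((15,15)))
n,l,st,c=cv2.connectedComponentsWithStats(y);
for i in range(1,n):
    if st[i,4]<1500: continue
    pts=np.argwhere(l==i)[:,::-1].astype(float)
    print(c[i],st[i]);r=cv2.minAreaRect((plane(m,pts,0.055)[:,:2]*1000).astype(np.float32));print(r)
need([0.45,-0.26,0.03],79.2)
E
python3 lv.py pics/w1.png
```

```text
[33.84897191 73.60165074] [   0    0   82  189 6906]
((311.77935791015625, -451.23870849609375), (37.92444610595703, 152.62905883789062), 52.1306037902832)
[314.26865672 187.88544776] [ 301  127   28  133 2680]
((426.9962463378906, -259.7580871582031), (19.293283462524414, 99.0361099243164), 79.27156829833984)
shift [2.82  0.018 0.022] turn units -0.05 q6 end -2.12
shift [2.82  0.018 0.022] turn units 35.95 q6 end 1.02
yaw now 78.94 tcp [ 0.4488 -0.2607  0.1992] q6 -2.117 t 2.025 F [-0.4 -0.5 -1.2] gap 0.999 down [-0.002 -0.001 -1.   ]
```

View pics/w1.png

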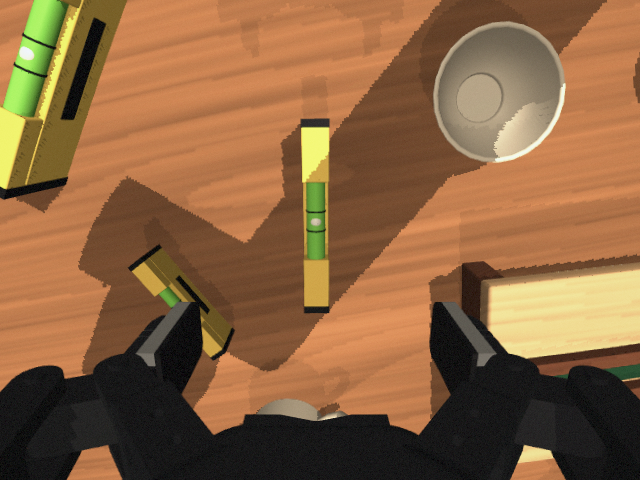

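The wrist view shows the chosen level centred at (315,217), running from row 122 to row 311. The small one at (180,300) is clear of the left finger. I check the centre from the two black ends.

Run:
```python
from h import *
m=camera_model("wrist")
P=plane(m,[(315,120),(316.5,309)],0.055);c=P.mean(0);print(P,c,np.linalg.norm(P[1]-P[0]))
need([c[0],c[1],0.024],79.2)
```

```text
[[ 0.37282165 -0.24602065  0.055     ]
 [ 0.51660671 -0.27295426  0.055     ]] [ 0.44471418 -0.25948745  0.055     ] 0.14628588976270657
shift [ 2.921  0.009 -0.066] turn units -0.05 q6 end -2.12
shift [ 2.921  0.009 -0.066] turn units 35.95 q6 end 1.02
yaw now 78.94 tcp [ 0.4488 -0.2607  0.1992] q6 -2.117 t 2.025 F [-0.4 -0.5 -1.2] gap 0.999 down [-0.002 -0.001 -1.   ]
```

Call:
step_arm(increments=[0.7,0,-0.05,0,0,1.5,0,-0.05,0,0,2.2,0,-0.05,0,0,2.7,0,-0.05,0,0,2.95,0,-0.05,0,0])

```text
t: 2.65
tcp_pos: [0.4448, -0.2579, 0.0209]
tool_rot: [0.068, 0.706, -0.067, 0.702]
force: [-0.4, 0.0, 0.6]
finger_gap: 1.0
```

Call:
step_arm(increments=[0,0,0,0,0.4,0,0,0,0,0.8,0,0,0,0,1,0,0,0,0,1,0,0,0,0,1], grip_force=60)

```text
t: 3.28
tcp_pos: [0.4458, -0.2592, 0.0223]
tool_rot: [0.067, 0.704, -0.068, 0.703]
force: [0.2, -0.7, 3.9]
finger_gap: 0.228
```

Call:
step_arm(increments=[0,0,0,0,1,0,0,0,0,1,-0.4,0,0,0,1,-1,0,0,0,1,-1.6,0,0,0,1])

```text
t: 3.9
tcp_pos: [0.4453, -0.2584, 0.1186]
tool_rot: [0.068, 0.705, -0.067, 0.703]
force: [1.2, -0.1, -2.0]
finger_gap: 0.223
```

Run:
```python
from h import *
need([0.623,-0.009,0.23],-5.4)
```

```text
shift [-1.864  4.646  2.109] turn units 16.89 q6 end -0.13
shift [-1.864  4.646  2.109] turn units -19.11 q6 end -3.28
yaw now 79.03 tcp [ 0.4453 -0.2584  0.1186] q6 -2.12 t 3.9 F [ 1.2 -0.1 -2. ] gap 0.223 down [-0.004  0.001 -1.   ]
```

Call:
step_arm(increments=[-0.7,0.3,0,1.5,1,-1.4,0.8,0.1,3.2,1,-1.86,1.6,0.3,5,1,-1.86,2.5,0.5,7,1,-1.86,3.4,0.7,9,1])

```text
t: 4.53
tcp_pos: [0.5244, -0.0676, 0.2301]
tool_rot: [0.33, 0.627, -0.331, 0.624]
force: [0.3, -0.0, -2.9]
finger_gap: 0.228
```

Run:
```python
from h import *
need([0.545,-0.009,0.23],-5.4)
```

```text
shift [ 0.001  0.834 -0.614] turn units 7.93 q6 end -0.13
shift [ 0.001  0.834 -0.614] turn units -28.07 q6 end -3.28
yaw now 34.25 tcp [ 0.5244 -0.0676  0.2301] q6 -0.937 t 4.525 F [ 0.3 -0.  -2.9] gap 0.228 down [-0.004  0.001 -1.   ]
```

Call:
step_arm(increments=[0,0.3,-0.2,2,1,0,0.6,-0.4,4,1,0,0.83,-0.6,6,1,0,0.83,-0.6,7.9,1,0,0.83,-0.6,7.9,1])

```text
t: 5.15
tcp_pos: [0.5443, -0.0093, 0.2292]
tool_rot: [-0.521, -0.479, 0.523, -0.475]
force: [0.6, -0.1, -3.9]
finger_gap: 0.225
```

```bash
cat > sl.py <<'E'
from h import *
import sys
z=float(sys.argv[2])
m=camera_model("wrist");img=snapshot("wrist");cv2.imwrite(sys.argv[1],img)
hsv=cv2.cvtColor(img,cv2.COLOR_BGR2HSV)
g=cv2.inRange(hsv,(55,50,15),(100,255,160))
n,l,st,c=cv2.connectedComponentsWithStats(g)
for i in range(1,n):
    if st[i,4]<300: continue
    pts=np.argwhere(l==i)[:,::-1].astype(float)
    P=(plane(m,pts,z)[:,:2]*1000).astype(np.float32)
    print(c[i],st[i],cv2.minAreaRect(P),cv2.fitLine(P,cv2.DIST_L2,0,.01,.01).ravel())
need([0.623,-0.009,0.23],-5.4)
E
python3 sl.py pics/w2.png 0.068
```

```text
[415.15475388 204.2440998 ] [ 396   87   41  242 5932] ((621.2144775390625, -13.365547180175781), (197.3355712890625, 19.919082641601562), 84.7576904296875) [ 9.1183029e-02  9.9583417e-01  6.2190765e+02 -5.4757085e+00]
shift [-0.019  1.303 -0.125] turn units 0.06 q6 end -0.13
shift [-0.019  1.303 -0.125] turn units -35.94 q6 end -3.27
yaw now -5.08 tcp [ 0.5444 -0.0096  0.2294] q6 -0.135 t 5.2 F [-0.9 -0.1 -2.4] gap 0.222 down [-0.006  0.002 -1.   ]
```

View pics/w2.png

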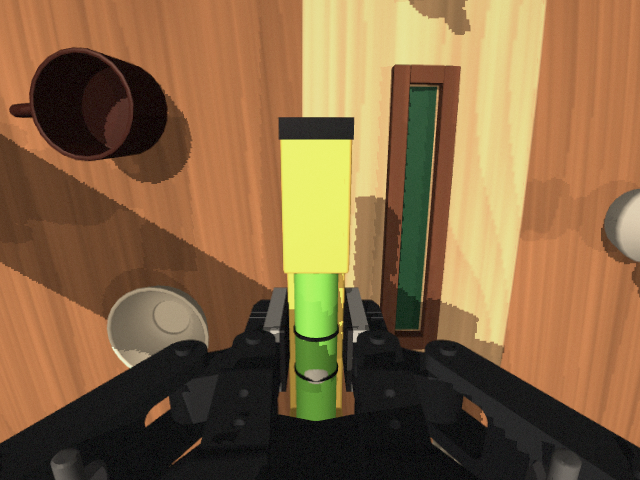

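The wrist view shows the slot floor at (415,204), the held level along column 316, and the cup and bowl to the left. The left rail hides part of the floor, so I use the tops of the rails instead.

Run:
```python
from h import *
m=camera_model("wrist");img=cv2.imread("pics/w2.png").astype(int)
# per row colour classes: wood pale (R>150), rail brown, floor green
for v in (110,140,170,230,260):
    r=img[v,370:475]
    s=''.join('W' if a[2]>150 else ('g' if a[1]>a[2] else 'b') for a in r)
    import itertools
    o=370;out=[]
    for k,gp in itertools.groupby(s):
        n=len(list(gp)); out.append((k,o,n)); o+=n
    print(v,out)
```

```text
110 [('W', 370, 20), ('b', 390, 19), ('g', 409, 26), ('b', 435, 1), ('W', 436, 2), ('b', 438, 19), ('W', 457, 18)]
140 [('W', 370, 19), ('b', 389, 18), ('g', 407, 27), ('W', 434, 1), ('b', 435, 20), ('W', 455, 20)]
170 [('W', 370, 17), ('b', 387, 18), ('g', 405, 26), ('W', 431, 2), ('b', 433, 20), ('W', 453, 22)]
230 [('W', 370, 1), ('b', 371, 2), ('W', 373, 2), ('b', 375, 8), ('W', 383, 1), ('b', 384, 18), ('g', 402, 24), ('b', 426, 1), ('W', 427, 2), ('b', 429, 18), ('W', 447, 28)]
260 [('W', 370, 1), ('b', 371, 2), ('W', 373, 1), ('b', 374, 6), ('W', 380, 2), ('b', 382, 18), ('g', 400, 24), ('b', 424, 1), ('W', 425, 1), ('b', 426, 18), ('W', 444, 31)]
```

Run:
```python
from h import *
m=camera_model("wrist");z=0.080
A=[];
for v,l,i,r in ((110,409,438,457),(140,407,435,455),(170,405,433,453),(230,402,429,447),(260,400,426,444)):
    P=plane(m,[(l-.5,v),(i-.5,v),(r-.5,v)],z)[:,:2]; 
    n=np.array([.9958,-.0915]); q=P@n; A.append(q); 
A=np.array(A)*1000; print(A.round(1),np.diff(A).mean(0)); print("centre across",(A[:,0]+12).mean(),(A[:,2]-24).mean(),(A[:,1]-12).mean())
# along: floor ends
P=plane(m,[(425,84),(408,331)],0.069)[:,:2]*1000;print(P, P@np.array([.0915,.9958]))
s,p,R=pose();print(p,(p[:2]@n)*1000, p[:2]@np.array([.0915,.9958]),R.round(3))
# level in the hand: its far end edges top plane
P=plane(m,[(279,118),(354,118)],p[2]-.022+.055);print(P[:,:2]@n*1000,P)
```

```text
[[607.5 628.5 642.4]
 [607.3 627.9 642.8]
 [607.1 628.2 643.2]
 [607.7 628.8 642.9]
 [607.7 628.4 642.8]] [20.89316863 14.46276611]
centre across 619.4724484093156 618.8283831526742 616.3656170428584
[[ 631.68891572   86.39564399]
 [ 613.90793786 -114.5155108 ]] [143.83231808 -57.86196934]
[ 0.54444945 -0.00957001  0.22935223] 543.0384205524624 0.04028731152469568 [[-0.006  0.996 -0.089]
 [ 0.002 -0.089 -0.996]
 [-1.    -0.006 -0.001]]
[532.28140385 552.57754483] [[0.54041048 0.06403658 0.26235223]
 [0.56062705 0.06223904 0.26235223]]
```

Run:
```python
from h import *
need([0.621,-0.0119,0.115],-5.25)
```

```text
shift [ 1.898  1.286 -0.072] turn units 0.03 q6 end -0.13
shift [ 1.898  1.286 -0.072] turn units -35.97 q6 end -3.27
yaw now -5.08 tcp [ 0.5444 -0.0096  0.2294] q6 -0.135 t 5.2 F [-0.9 -0.1 -2.4] gap 0.222 down [-0.006  0.002 -1.   ]
```

Call:
step_arm(increments=[0,0.7,-0.07,0,1,0.2,1.29,-0.07,0,1,0.9,1.29,-0.07,0,1,1.6,1.29,-0.07,0,1,1.9,1.29,-0.07,0,1])

```text
t: 5.82
tcp_pos: [0.619, -0.012, 0.1119]
tool_rot: [-0.519, -0.481, 0.524, -0.474]
force: [-0.5, 0.4, -3.6]
finger_gap: 0.224
```

Run:
```python
from h import *
need([0.621,-0.0119,0.091],-5.25)
a=snapshot("wrist");b=snapshot("side");cv2.imwrite("pics/w3.png",np.hstack([cv2.resize(a,(480,360)),cv2.resize(b[150:330,280:460],(320,320))[:,:].copy() if 0 else cv2.copyMakeBorder(cv2.resize(b[150:330,290:450],(320,360)),0,0,0,0,0)]))
```

```text
shift [ 0.348  0.038 -0.004] turn units 0.05 q6 end -0.11
shift [ 0.348  0.038 -0.004] turn units -35.95 q6 end -3.25
yaw now -5.01 tcp [ 0.619  -0.012   0.1119] q6 -0.113 t 5.825 F [-0.5  0.4 -3.6] gap 0.224 down [-0.012  0.003 -1.   ]
```

View pics/w3.png

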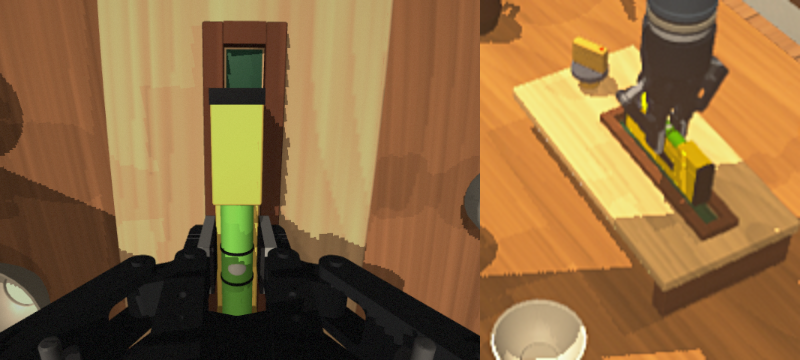

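The level hangs over the slot but sits slightly to the -x side of the rail centre. In the composite, the rails span columns 203-287 and the level 209-264. I quantify this with the calibration.

```bash
cat > chk.py <<'E'
from h import *
import itertools
s,p,R=pose();m=camera_model("wrist");img=snapshot("wrist").astype(int)
n=np.array([.9958,-.0915]);a=np.array([.0915,.9958])
def runs(v,f,c0=240,c1=420):
    o=c0;out=[]
    for k,g in itertools.groupby(f(x) for x in img[v,c0:c1]):
        L=len(list(g)); 
        if L>2: out.append((k,o,o+L))
        o+=L
    return out
for v in (35,45,100):
    print(v,runs(v,lambda x:'W' if x[2]>150 else ('g' if x[1]>x[2] else 'b')))
for v in (130,160,200,240):
    b=[(o,e) for k,o,e in runs(v,lambda x:'Y' if (x[0]<0.62*x[1] and x[1]>0.85*x[2] and x[1]>90) else '.') if k=='Y']
    P=plane(m,[(b[0][0]-.5,v),(b[-1][1]-.5,v)],p[2]+.033)[:,:2]@n*1000
    print(v,b,P.round(1),P.mean().round(1),"tcp",(p[:2]@n*1000).round(1))
for v in (35,45,100):
    r=runs(v,lambda x:'W' if x[2]>150 else ('g' if x[1]>x[2] else 'b'))
    d=[(o,e) for k,o,e in r if k!='W']
    P=plane(m,[(d[0][0]-.5,v),(d[-1][1]-.5,v)],.083)[:,:2]@n*1000; print("rails",P.round(1),P.mean().round(1))
E
python3 chk.py
```

```text
35 [('W', 240, 268), ('b', 268, 382), ('W', 382, 420)]
45 [('W', 240, 268), ('b', 268, 383), ('W', 383, 420)]
100 [('W', 240, 269), ('b', 269, 301), ('g', 301, 348), ('b', 350, 381), ('W', 381, 420)]Traceback (most recent call last):
  File "chk.py", line 16, in <module>
    P=plane(m,[(b[0][0]-.5,v),(b[-1][1]-.5,v)],p[2]+.033)[:,:2]@n*1000
                ~^^^
IndexError: list index out of range
```

```bash
sed -i 's/\],.083)/],.078)/; s/for v in (130,160/for v in (190,220/; s/,200,240)/,250,265)/' chk.py; python3 chk.py
```

```text
35 [('W', 240, 265), ('b', 265, 377), ('W', 377, 420)]
45 [('W', 240, 265), ('b', 265, 377), ('W', 377, 420)]
100 [('W', 240, 266), ('b', 266, 297), ('g', 297, 344), ('b', 346, 377), ('W', 377, 420)]
190 [(282, 349)] [609.1 628.1] 618.6 tcp 619.6
220 [(282, 349)] [608.9 628.3] 618.6 tcp 619.6
250 [(283, 348)] [609.  628.2] 618.6 tcp 619.6
265 [(283, 347)] [608.9 628. ] 618.5 tcp 619.6
rails [596.3 643.7] 620.0
rails [596.2 643.9] 620.0
rails [596.1 644.7] 620.4
```

Run:
```python
from h import *
s,p,R=pose(); n=np.array([.9958,-.0915])
need([p[0]+.0013*.996,p[1]-.0001,0.091],-5.25)
```

```text
shift [0.413 0.024 0.   ] turn units 0.04 q6 end -0.11
shift [0.413 0.024 0.   ] turn units -35.96 q6 end -3.25
yaw now -5.05 tcp [ 0.6221 -0.0124  0.1158] q6 -0.112 t 6.025 F [ 1.2 -0.3 -2. ] gap 0.223 down [-0.004  0.001 -1.   ]
```

```bash
python3 chk.py|tail -5;python3 chk.py|tail -5
```

```text
250 [(283, 348)] [610.  629.2] 619.6 tcp 620.6
265 [(283, 348)] [609.9 629.3] 619.6 tcp 620.6
rails [596.1 643.8] 619.9
rails [596.  643.9] 620.0
rails [596.2 645.2] 620.7
250 [(283, 348)] [610.5 629.7] 620.1 tcp 621.2
265 [(283, 347)] [610.4 629.5] 620.0 tcp 621.2
rails [596.1 643.7] 619.9
rails [596.  643.8] 619.9
rails [595.9 645. ] 620.4
```

Settled, the level (620.0) and slot (620.0) agree across. Now straight down.

Call:
step_arm(increments=[0.1,0,0,0,1,0.18,0,0,0,1,0.26,0,0,0,1,0.32,0,0,0,1,0.36,0,0,0,1])

```text
t: 6.75
tcp_pos: [0.6225, -0.0123, 0.0948]
tool_rot: [-0.521, -0.478, 0.522, -0.476]
force: [0.3, -0.2, -4.1]
finger_gap: 0.227
```

Run:
```python
from h import *
need([0.621,-0.0119,0.091],-5.25)
```

```text
shift [ 0.063 -0.026 -0.005] turn units 0.04 q6 end -0.11
shift [ 0.063 -0.026 -0.005] turn units -35.96 q6 end -3.25
yaw now -5.06 tcp [ 0.6225 -0.0123  0.0948] q6 -0.111 t 6.75 F [ 0.3 -0.2 -4.1] gap 0.227 down [-0.003  0.001 -1.   ]
```

Call:
step_arm(increments=[0.03,0,0,0,1,0.05,0,0,0,1,0.06,0,0,0,1,0.06,0,0,0,1,0.06,0,0,0,1])

```text
t: 7.38
tcp_pos: [0.6226, -0.0122, 0.0917]
tool_rot: [-0.521, -0.478, 0.522, -0.477]
force: [-2.4, 1.7, 1.0]
finger_gap: 0.225
```

Call:
step_arm(increments=[0,0,0,0,0.7,0,0,0,0,0.6,0,0,0,0,0.4,-0.05,0,0,0,0.2,-0.1,0,0,0,0.0])

```text
t: 8.0
tcp_pos: [0.6227, -0.0122, 0.0978]
tool_rot: [-0.521, -0.478, 0.522, -0.477]
force: [0.2, -0.4, 0.6]
finger_gap: 0.984
```

Call:
step_arm(increments=[-0.5,0,0,0,0,-1.2,0,0,0,0,-1.9,0,0,0,0,-2.3,0,0,0,0,-2.3,0,0,0,0])

```text
t: 8.62
tcp_pos: [0.6244, -0.0126, 0.2384]
tool_rot: [0.522, 0.477, -0.521, 0.478]
force: [-0.1, -0.4, -0.2]
finger_gap: 0.999
```

Run:
```python
from h import *
need([0.637,0.163,0.23],19)
a=snapshot("wrist");b=snapshot("side");cv2.imwrite("pics/w4.png",np.hstack([cv2.resize(a,(480,360)),cv2.resize(b[150:330,290:450],(320,360))]));cv2.imwrite("pics/w4f.png",a);cv2.imwrite("pics/t4.png",snapshot("top"))
```

```text
shift [ 0.141 -0.049 -2.934] turn units -4.81 q6 end -0.26
shift [ 0.141 -0.049 -2.934] turn units 31.19 q6 end 2.88
yaw now -5.06 tcp [ 0.6244 -0.0126  0.2384] q6 -0.111 t 8.625 F [-0.1 -0.4 -0.2] gap 0.999 down [ 0.003  0.    -1.   ]
```

View pics/w4.png

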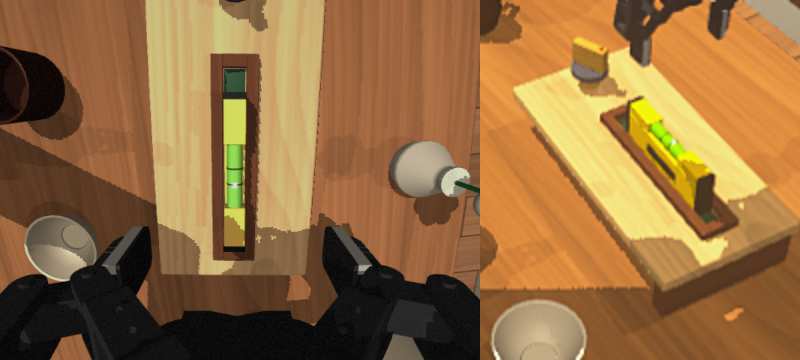

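The level sits in the slot at (235,172) in the composite, with the bubble towards the hinge end. I check its offset along the slot, its height and the knob position.

Run:
```python
from h import *
m=camera_model("wrist");a=np.array([.0915,.9958]);n=np.array([.9958,-.0915])
k=4/3
L=plane(m,[(234.5*k,93*k),(233.5*k,252*k)],.124)[:,:2];S=plane(m,[(235*k,54*k),(235*k,260*k)],.080)[:,:2]
print((L@a*1000).round(1),(S@a*1000).round(1),np.diff(L@a),np.diff(S@a),(L@a).mean()-(S@a).mean(), L@n,S@n)
# level height: width of yellow in image and knob by top view
img=cv2.imread("pics/t4.png");mt=camera_model("top");h=cv2.cvtColor(img,cv2.COLOR_BGR2HSV)
c=img[165:205,255:295];h=h[165:205,255:295]
b=cv2.inRange(h,(10,140,120),(25,255,255)); r=cv2.inRange(h,(0,190,120),(6,255,255))|cv2.inRange(h,(174,190,120),(180,255,255))
for nm,q in(("brass",b),("red",r)):
    pts=np.argwhere(q)[:,::-1]+[255,165.]; print(nm,len(pts)); 
    if len(pts)>1: P=plane(mt,pts,.126)[:,:2]*1000; print(P.mean(0),cv2.minAreaRect(P.astype(np.float32)))
```

```text
[118.3 -30.1] [155.1 -65.6] [-0.14837037] [-0.22064396] -0.0006279070528428729 [0.61681848 0.61603005] [0.61663889 0.61702349]
brass 729
[627.70792155 164.34824048] ((632.4857177734375, 158.03367614746094), (109.77267456054688, 111.55319213867188), 89.156494140625)
red 1
```

Call:
step_arm(increments=[0,0,-0.6,-1,0,0,0,-1.3,-2,0,0,0,-2.0,-3.5,0,0,0,-2.7,-4.8,0,0,0,-3.0,-4.8,0])

```text
t: 9.4
tcp_pos: [0.6368, 0.1691, 0.2325]
tool_rot: [0.409, 0.578, -0.412, 0.573]
force: [0.5, -0.2, -0.2]
finger_gap: 1.002
```

Call:
step_arm(increments=[0,0,0,0,0,0,0,0,0,0,0,0,0,0,0,0,0,0,0,0,0,0,0,0,0])

```text
t: 10.02
tcp_pos: [0.6369, 0.1684, 0.2327]
tool_rot: [0.41, 0.578, -0.412, 0.573]
force: [-0.3, 0.1, -0.2]
finger_gap: 0.996
```

Run:
```python
from h import *
need([0.6365,0.1673,0.23],19)
a=snapshot("wrist");cv2.imwrite("pics/w5.png",a);b=snapshot("side")
m=camera_model("wrist");print("axis proj",proj(m,[[.6365,.1673,.126]]))
```

```text
shift [ 0.046 -0.012  0.016] turn units -0.01 q6 end -0.25
shift [ 0.046 -0.012  0.016] turn units 35.99 q6 end 2.9
yaw now 18.95 tcp [0.6369 0.1684 0.2327] q6 -0.243 t 10.025 F [-0.3  0.1 -0.2] gap 0.996 down [-0.008  0.001 -1.   ]
axis proj [[316.60796485 241.46376728]]
```

View pics/w5.png

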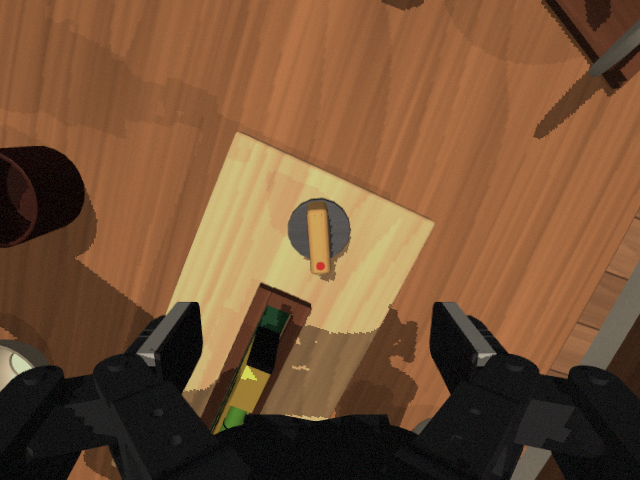

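The knob bar runs from (317,205) to (321,273), red dot at the lower end, very close to the predicted axis (317,241).

Run:
```python
from h import *
m=camera_model("wrist")
P=plane(m,[(317,205),(321,273)],.126);d=P[1]-P[0];c=P.mean(0);print(P,np.linalg.norm(d),c)
need([c[0],c[1],0.098],np.degrees(np.arctan2(d[1],d[0]))+90)
```

```text
[[0.62871012 0.19067472 0.126     ]
 [0.64662487 0.14713201 0.126     ]] 0.04708403420653413 [0.6376675  0.16890336 0.126     ]
shift [2.245 0.03  0.012] turn units -0.68 q6 end -0.3
shift [2.245 0.03  0.012] turn units 35.32 q6 end 2.84
yaw now 18.98 tcp [0.6368 0.1688 0.2327] q6 -0.243 t 10.125 F [ 0.5  0.1 -0.4] gap 0.999 down [-0.008  0.001 -1.   ]
```

Call:
step_arm(increments=[0.6,0.02,0,-0.6,0,1.2,0.02,0,-0.6,0,1.8,0.02,0,-0.6,0,2.1,0.02,0,-0.6,0,2.22,0.02,0,-0.6,0])

```text
t: 10.75
tcp_pos: [0.6367, 0.1693, 0.0987]
tool_rot: [0.394, 0.589, -0.397, 0.583]
force: [0.4, 0.3, 0.4]
finger_gap: 0.999
```

Call:
step_arm(increments=[0,0,0,0,0.4,0,0,0,0,0.8,0,0,0,0,1,0,0,0,0,1,0,0,0,0,1], grip_force=40)

```text
t: 11.38
tcp_pos: [0.6374, 0.1695, 0.0996]
tool_rot: [0.395, 0.589, -0.396, 0.584]
force: [-0.3, 0.4, 3.1]
finger_gap: 0.155
```

Run:
```python
from h import *
need([0.6377,.1689,.098],22.4)
img=cv2.imread("pics/w4f.png")
# vial profile along level
for v in range(185,285,2): print(v,img[v,300:326:3].tolist() if 0 else img[v,308:316].mean(0).round().astype(int).tolist(),end=' ')
snapshot("side")
cv2.imwrite("pics/s5.png",snapshot("side"))
```

```text
shift [0.026 0.    0.011] turn units -0.08 q6 end -0.3
shift [0.026 0.    0.011] turn units 35.92 q6 end 2.84
yaw now 21.99 tcp [0.6374 0.1695 0.0996] q6 -0.296 t 11.375 F [-0.3  0.4  3.1] gap 0.155 down [-0.007  0.002 -1.   ]
185 [93, 220, 211] 187 [93, 220, 211] 189 [92, 220, 211] 191 [90, 216, 211] 193 [74, 192, 142] 195 [84, 218, 148] 197 [85, 218, 148] 199 [85, 218, 148] 201 [84, 218, 147] 203 [84, 218, 146] 205 [84, 217, 146] 207 [84, 217, 145] 209 [84, 218, 147] 211 [85, 219, 147] 213 [84, 218, 146] 215 [84, 219, 147] 217 [84, 218, 147] 219 [84, 218, 146] 221 [84, 219, 147] 223 [85, 219, 147] 225 [36, 71, 53] 227 [75, 195, 131] 229 [84, 218, 146] 231 [84, 218, 146] 233 [84, 218, 145] 235 [84, 218, 145] 237 [84, 218, 145] 239 [84, 218, 145] 241 [84, 218, 145] 243 [143, 219, 174] 245 [206, 206, 197] 247 [196, 198, 190] 249 [201, 220, 209] 251 [118, 218, 163] 253 [84, 218, 145] 255 [82, 217, 144] 257 [84, 218, 145] 259 [84, 218, 145] 261 [83, 217, 144] 263 [83, 217, 144] 265 [83, 217, 144] 267 [83, 218, 144] 269 [84, 218, 144] 271 [83, 218, 144] 273 [83, 217, 144] 275 [84, 218, 144] 277 [74, 182, 183] 279 [89, 217, 210] 281 [90, 219, 211] 283 [90, 219, 211]
```

The bubble is about 8 mm towards the hinge, roughly 2.2 rad too low. I turn clockwise in steps, about 25 units in all.

Call:
step_arm(increments=[0,0,0,1.5,1,0,0,0,3.3,1,0,0,0,5.1,1,0,0,0,6.9,1,0,0,0,8.5,1])

```text
t: 12.1
tcp_pos: [0.6404, 0.1696, 0.0996]
tool_rot: [0.582, 0.402, -0.582, 0.401]
force: [5.4, 0.4, -2.4]
finger_gap: 0.153
```

Call:
step_arm(increments=[0,0,0,1.5,1,0,0,0,3.3,1,0,0,0,5.1,1,0,0,0,6.9,1,0,0,0,8.5,1])

```text
t: 12.72
tcp_pos: [0.6428, 0.1677, 0.0996]
tool_rot: [0.69, 0.162, -0.687, 0.163]
force: [3.3, -6.1, -1.8]
finger_gap: 0.151
```

Call:
step_arm(increments=[0,0,0,1.5,1,0,0,0,2.5,1,0,0,0,3.5,1,0,0,0,3.5,1,0,0,0,3.5,1])

```text
t: 13.35
tcp_pos: [0.6432, 0.1665, 0.0996]
tool_rot: [0.706, 0.055, -0.703, 0.057]
force: [1.6, -5.2, 1.6]
finger_gap: 0.154
```

Run:
```python
from h import *
need([0.6377,.1689,.098],22.4)
b=snapshot("side");cv2.imwrite("pics/s6f.png",b);cv2.imwrite("pics/s6.png",cv2.resize(b[160:290,310:440],(780,600) if 0 else (600,600),interpolation=cv2.INTER_CUBIC))
```

```text
shift [ 0.026 -0.054  0.085] turn units -20.66 q6 end -0.3
shift [ 0.026 -0.054  0.085] turn units 15.34 q6 end 2.84
yaw now -80.91 tcp [0.6432 0.1665 0.0996] q6 1.501 t 13.35 F [ 1.6 -5.2  1.6] gap 0.154 down [ 0.005 -0.002 -1.   ]
```

View pics/s6.png

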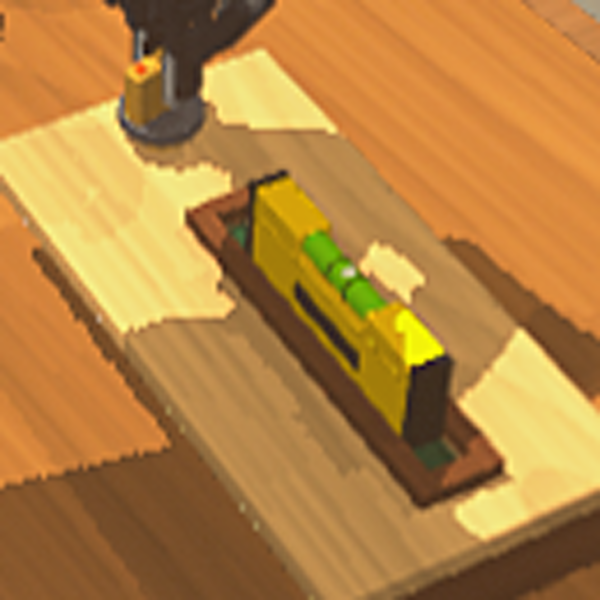

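The bubble at (348,270) lies between the two black lines, which are at about (330,268) and (355,288). I measure it along the vial axis.

```bash
cat > bub.py <<'E'
from h import *
import sys
img=snapshot("side") if len(sys.argv)<2 else cv2.imread(sys.argv[1]);m=camera_model("side")
n=np.array([.9958,-.0915,0]);a=np.array([.0915,.9958,0])
for off in (.615,.6185,.622):
  X=[n*off+a*(.0445+s)+[0,0,.126] for s in np.arange(-.040,.0401,.002)]
  uv=proj(m,X).astype(np.float32)
  px=cv2.remap(img,uv[:,0].reshape(1,-1),uv[:,1].reshape(1,-1),cv2.INTER_LINEAR)[0].astype(int)
  print(off,[(round(s*1e3),*p) for s,p in zip(np.arange(-.040,.0401,.002),px.tolist())])
E
python3 bub.py pics/s6f.png
```

```text
0.615 [(-40, 10, 163, 213), (-38, 10, 163, 216), (-36, 10, 162, 220), (-34, 10, 162, 203), (-32, 10, 172, 184), (-30, 10, 174, 129), (-28, 10, 169, 100), (-26, 10, 171, 105), (-24, 10, 171, 107), (-22, 10, 172, 109), (-20, 10, 172, 109), (-18, 10, 173, 110), (-16, 10, 175, 110), (-14, 9, 169, 107), (-12, 12, 124, 88), (-10, 21, 111, 86), (-8, 23, 157, 111), (-6, 64, 179, 144), (-4, 75, 179, 148), (-2, 12, 173, 115), (0, 3, 175, 111), (2, 7, 154, 101), (4, 12, 129, 91), (6, 12, 145, 99), (8, 10, 167, 108), (10, 10, 174, 110), (12, 10, 173, 109), (14, 10, 172, 110), (16, 10, 172, 109), (18, 10, 173, 110), (20, 10, 173, 107), (22, 10, 174, 104), (24, 10, 170, 100), (26, 10, 153, 123), (28, 10, 147, 174), (30, 10, 157, 208), (32, 10, 163, 216), (34, 10, 164, 216), (36, 10, 163, 214), (38, 10, 164, 214), (40, 10, 163, 214)]
0.6185 [(-40, 10, 159, 211), (-38, 10, 162, 214), (-36, 10, 163, 215), (-34, 10, 166, 198), (-32, 9, 167, 149), (-30, 9, 167, 113), (-28, 9, 173, 103), (-26, 9, 176, 106), (-24, 9, 177, 108), (-22, 9, 177, 108), (-20, 9, 177, 109), (-18, 9, 176, 109), (-16, 9, 178, 110
[... 673 characters left out ...]
, 118), (-28, 14, 151, 100), (-26, 19, 152, 111), (-24, 10, 158, 109), (-22, 10, 158, 109), (-20, 7, 157, 110), (-18, 10, 155, 111), (-16, 4, 161, 104), (-14, 6, 156, 101), (-12, 4, 132, 85), (-10, 13, 120, 90), (-8, 23, 125, 92), (-6, 77, 156, 145), (-4, 141, 182, 191), (-2, 107, 168, 163), (0, 53, 159, 123), (2, 22, 137, 100), (4, 14, 122, 92), (6, 25, 122, 103), (8, 16, 137, 108), (10, 6, 157, 110), (12, 11, 160, 112), (14, 2, 161, 104), (16, 11, 158, 105), (18, 4, 160, 100), (20, 10, 157, 107), (22, 6, 159, 101), (24, 8, 147, 106), (26, 9, 142, 116), (28, 10, 156, 171), (30, 10, 164, 202), (32, 10, 165, 215), (34, 10, 164, 215), (36, 10, 164, 214), (38, 10, 164, 213), (40, 10, 164, 213)]
```

Lines at -10.5 and +4.7 mm along (15.2 apart, as given), bubble at about -4.3, so it is 1.3 mm towards the hinge. About 20° more.

Call:
step_arm(increments=[0,0,0,1.5,1,0,0,0,3,1,0,0,0,4.2,1,0,0,0,4.2,1,0,0,0,4.2,1])

```text
t: 14.02
tcp_pos: [0.6433, 0.165, 0.0996]
tool_rot: [0.705, -0.074, -0.702, -0.071]
force: [-0.2, -6.1, 1.2]
finger_gap: 0.159
```

Call:
step_arm(increments=[0,0,0,0,0.5,0,0,0,0,0.3,0,0,0,0,0,-0.2,0,0,0,0,-0.8,0,0,0,0])

```text
t: 14.65
tcp_pos: [0.6415, 0.1653, 0.1466]
tool_rot: [-0.703, 0.075, 0.703, 0.071]
force: [-0.3, -0.5, 0.8]
finger_gap: 1.002
```

Call:
step_arm(increments=[-0.6,0,0,0,0,-1.2,0,0,0,0,-1.4,0,0,0,0,-1.4,0,0,0,0,-1.4,0,0,0,0])

```text
t: 15.28
tcp_pos: [0.6404, 0.1656, 0.2289]
tool_rot: [-0.702, 0.075, 0.705, 0.071]
force: [-0.1, -0.6, -0.1]
finger_gap: 1.001
```

```bash
sed -i 's/(.615,.6185,.622)/(.6185,)/' bub.py; python3 bub.py; python3 -c "
from h import *
need([0.620,-0.013,0.17],-5.4)"
```

```text
0.6185 [(-40, 10, 162, 212), (-38, 10, 162, 214), (-36, 10, 163, 217), (-34, 10, 169, 214), (-32, 9, 168, 166), (-30, 9, 169, 123), (-28, 9, 176, 108), (-26, 9, 177, 108), (-24, 9, 175, 110), (-22, 9, 176, 110), (-20, 9, 177, 110), (-18, 9, 177, 111), (-16, 9, 179, 112), (-14, 9, 182, 114), (-12, 7, 164, 105), (-10, 2, 128, 89), (-8, 28, 143, 108), (-6, 69, 183, 145), (-4, 122, 198, 185), (-2, 175, 202, 225), (0, 133, 193, 186), (2, 56, 179, 134), (4, 8, 146, 97), (6, 4, 146, 96), (8, 8, 172, 107), (10, 8, 177, 110), (12, 9, 177, 112), (14, 9, 176, 111), (16, 10, 177, 111), (18, 9, 176, 111), (20, 10, 177, 111), (22, 10, 177, 108), (24, 10, 177, 107), (26, 10, 171, 132), (28, 10, 171, 187), (30, 10, 166, 216), (32, 10, 164, 219), (34, 10, 163, 216), (36, 10, 163, 214), (38, 10, 163, 213), (40, 10, 162, 213)]
shift [ 0.994  2.976 -0.28 ] turn units -19.28 q6 end -0.09
shift [ 0.994  2.976 -0.28 ] turn units 16.72 q6 end 3.05
yaw now -101.82 tcp [0.6404 0.1655 0.2286] q6 1.865 t 15.325 F [ 0.7  0.4 -0.3] gap 1.0 down [-0.004 -0.005 -1.   ]
```

Bubble now spans about -7 to +2 against a line centre of -2.7, so it is centred. I close the fingers and move over the level's middle.

Call:
step_arm(increments=[0,0.6,-0.05,0,0.5,0,1.2,-0.1,0,1,0,1.8,-0.18,0,1,0,2.4,-0.24,0,1,0,2.98,-0.28,0,1], grip_force=40)

```text
t: 15.95
tcp_pos: [0.6193, -0.014, 0.228]
tool_rot: [-0.701, 0.075, 0.706, 0.071]
force: [-0.1, 0.2, -0.7]
finger_gap: 0.002
```

Call:
step_arm(increments=[0.3,0,0,0,1,0.6,0,0,0,1,0.9,0,0,0,1,1.0,0,0,0,1,1.0,0,0,0,1])

```text
t: 16.58
tcp_pos: [0.6184, -0.0142, 0.1669]
tool_rot: [-0.7, 0.075, 0.706, 0.071]
force: [-0.9, -0.2, -0.5]
finger_gap: -0.001
```

```bash
python3 -c "
from h import *
need([0.620,-0.013,0.132],-101.8)"
```

```text
shift [ 0.582 -0.028 -0.027] turn units -0.01 q6 end 1.58
shift [ 0.582 -0.028 -0.027] turn units 35.99 q6 end 4.72
yaw now -101.83 tcp [ 0.6184 -0.0142  0.1669] q6 1.58 t 16.575 F [-0.9 -0.2 -0.5] gap -0.001 down [-0.009 -0.004 -1.   ]
```

Call:
step_arm(increments=[0.2,-0.02,-0.02,0,1,0.4,-0.02,-0.02,0,1,0.5,-0.02,-0.02,0,1,0.56,-0.02,-0.02,0,1,0.58,-0.02,-0.02,0,1])

```text
t: 17.2
tcp_pos: [0.6195, -0.0134, 0.1319]
tool_rot: [-0.7, 0.075, 0.706, 0.071]
force: [0.1, -0.5, 0.6]
finger_gap: 0.0
```

```bash
python3 -c "
from h import *
need([0.620,-0.013,0.126],-101.8)"; python3 bub.py | cut -c 250-560
```

```text
shift [ 0.099 -0.009 -0.008] turn units -0.01 q6 end 1.58
shift [ 0.099 -0.009 -0.008] turn units 35.99 q6 end 4.72
yaw now -101.83 tcp [ 0.6195 -0.0134  0.1319] q6 1.582 t 17.2 F [ 0.1 -0.5  0.6] gap 0.0 down [-0.009 -0.004 -1.   ]
), (-16, 9, 186, 118), (-14, 8, 190, 117), (-12, 6, 171, 110), (-10, 2, 137, 95), (-8, 25, 144, 108), (-6, 66, 176, 140), (-4, 105, 181, 166), (-2, 126, 162, 172), (0, 90, 111, 126), (2, 74, 81, 101), (4, 63, 72, 92), (6, 77, 89, 107), (8, 101, 114, 129), (10, 111, 124, 139), (12, 122, 136, 151), (14, 107, 115
```

Call:
step_arm(increments=[0.02,0,0,0,1,0.03,0,0,0,1,0.04,0,0,0,1,0.05,0,0,0,1,0.05,0,0,0,1])

```text
t: 17.88
tcp_pos: [0.6195, -0.0134, 0.129]
tool_rot: [-0.7, 0.075, 0.706, 0.071]
force: [0.6, -0.0, 0.2]
finger_gap: 0.0
```

Call:
step_arm(increments=[0.01,0,0,0,1,0.02,0,0,0,1,0.02,0,0,0,1,0.02,0,0,0,1,0.02,0,0,0,1])

```text
t: 18.5
tcp_pos: [0.6195, -0.0134, 0.1278]
tool_rot: [-0.7, 0.075, 0.706, 0.071]
force: [0.4, -0.1, -0.0]
finger_gap: -0.001
```

Call:
step_arm(increments=[0.01,0,0,0,1,0.02,0,0,0,1,0.02,0,0,0,1,0.02,0,0,0,1,0.02,0,0,0,1])

```text
t: 19.12
tcp_pos: [0.6195, -0.0134, 0.1266]
tool_rot: [-0.7, 0.075, 0.706, 0.071]
force: [0.2, -0.5, -0.6]
finger_gap: -0.003
```

Call:
step_arm(increments=[0.01,0,0,0,1,0.02,0,0,0,1,0.02,0,0,0,1,0.02,0,0,0,1,0.02,0,0,0,1])

```text
t: 19.75
tcp_pos: [0.6197, -0.0134, 0.1262]
tool_rot: [-0.701, 0.075, 0.706, 0.071]
force: [-0.8, 0.4, 5.5]
finger_gap: -0.003
```

Call:
step_arm(increments=[0.02,0,0,0,1,0.023,0,0,0,1,0.023,0,0,0,1,0.023,0,0,0,1,0.023,0,0,0,1])

```text
t: 20.38
tcp_pos: [0.6199, -0.0135, 0.1262]
tool_rot: [-0.701, 0.075, 0.706, 0.071]
force: [-2.6, 0.3, 8.4]
finger_gap: 0.001
```

Run:
```python
from h import *
for i in range(4): 
    print(sense()["force"].round(1),sense()["tcp_pos"].round(4)); im=snapshot(("wrist","top","side","wrist")[i]); cv2.imwrite(f"pics/f{i}.png",im)
a=cv2.resize(cv2.imread("pics/f0.png"),(480,360));b=cv2.imread("pics/f2.png")
cv2.imwrite("pics/fin.png",np.hstack([a,cv2.resize(b[160:290,310:425],(318,360))]))
```

```text
[-2.6  0.3  8.4] [ 0.6199 -0.0135  0.1262]
[-2.1  0.8  8.3] [ 0.6199 -0.0135  0.1262]
[-2.4 -0.3  8.2] [ 0.6199 -0.0135  0.1262]
[-1.9  0.7  7.8] [ 0.6199 -0.0135  0.1262]
```

View pics/fin.png

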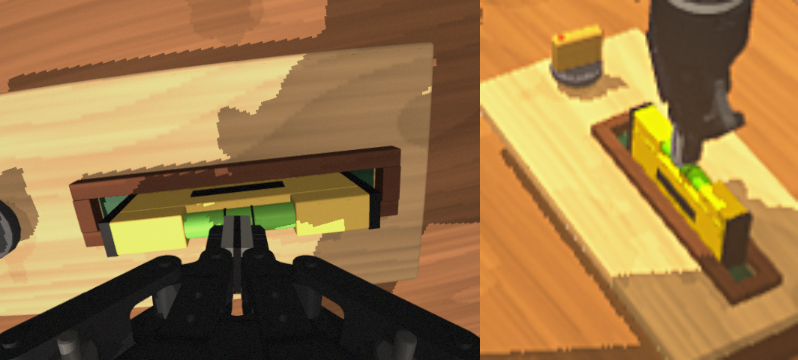

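The shut fingers press the middle of the upright level, which sits down in the slot. The bubble at (238,213) in the wrist view lies between its lines at columns 225 and 253. The push is steady at about 8 N, so the board carries about 11 N with the level's weight. I hand it in.

```bash
python3 -c "
from station import *
print(sign_off())"
```

```text
the job is handed in; nothing more can be done
None
```

The job is handed in with the level pressed down in the slot and the bubble centred; `sign_off` gives no verdict, so I only have my own checks.

**What I did:** I put the middle-sized yellow level in the slot and let go of it. I then turned the brass foot clockwise by about 2.2 rad and let go of that too. Last, I pressed the middle of the level's top edge with the shut fingers.

**Last checks:**
- **Slot fit:** after I let go, the level was within about 1 mm of the slot's centre, both along and across. Its measured length agreed with it being fully down.
- **Bubble:** after I let go of the foot it was about 0.3 mm from the middle. Once pressing, the fingers partly covered it; what showed lay between its two lines.
- **Push:** steady at about 8 N, a little under the 10 N asked. With the level's 3 N weight, about 11 N bears on the board, inside the 6 to 30 N allowed. There was also a small sideways force of about 2 N.
- **Not measured:** I judged the shelf level from the bubble alone. I planned the moves to stay clear of the crockery, but did not measure it again at the end.

The clock stood at about 20.6 s of the 72 s allowed. Nothing failed or disagreed.

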